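# Measure a stacked-leather heel block in the bench caliper

### The arm

A 6-joint arm with a two-finger parallel gripper is mounted at the origin on a cart in front of the work surface, level with it; the furniture and walls round the work are solid. World frame = base frame: x ahead of the robot, y to its left, z up, the work surface at z = 0. Lengths are in m, angles in degrees, forces in N, time in s.
With the tool pointing down it reaches from about 0.4 to 0.825 m from the base axis. Payload 7 kg.
Tool frame: the origin (TCP) lies on the centre line of the jaws, within the pads' length; the fingertips stand 14 mm ahead of it and the grasp point (between the pads) lies 5 mm behind it; z points along the fingers, y is the line along which they close (so a half turn about z gives the same grasp; the last joint's range is limited). The gripper opens to 85 mm and grips with 20 to 120 N. Pads are 22 mm wide; open, the fingers measure 114 mm over their backs; the gripper's body (76 mm by 85 mm) begins 54 mm behind the grasp point. The pads swing forward as they close: fully open they stand 13 mm farther back than shut.
Start: joints at [92.367, 20.546, 0.682, 0, -70.136, -16.507], TCP at [0.165, 0.655, 0.219] pointing down, gripper open.
Joint ranges: [-176.03, 176.03], [-82.01, 121.73], [-58.28, 71.71], [-173.87, 95.51], [-174.79, -0.11], [-173.66, 173.66]. Speed limits (degrees/s): [136.94, 136.94, 172.46, 180, 180, 180].

### API

Orientations are given as a 3x3 rotation matrix whose columns are the frame's x, y, z axes.
In Python, from plant import * gives the robot as it stands. The module is installed in compiled form; this text tells all that it offers.
- The arm moves only by the tool step_arm, never from a script. Its argument "commands" is a list of rows, each a list of 5 numbers: the shift along the tool's x, y, z in mm, then the turn about the tool's z in degrees, then the opening in per cent of the stroke, from 0 (shut) to 100 (fully open). A call has 1 to 20 rows; each row is the pose to reach, as a shift and turn from the pose commanded when the call began, along the tool's axes at that moment; what a row does not reach only later rows make up. A row lasts 1/8 s, in which the tool goes at most 62.5 mm and 10.7 degrees, less where a joint would pass 70% of its speed; a pose out of reach is approached as far as the arm can. A call with a gripper value outside its range is refused whole. The fingers move at their own pace and stop on an object; the grip force is fixed at half the most. Time passes only in rows, so rows that repeat a pose let the fingers close. It gives the time, the measured TCP pose, the force, the opening and the grip force at its end, in the units of the state.
- state(): the state, without advancing time (a new reading comes with each control period).
- capture(name): name is "scene" or "top" or "wrist"; returns a dict with "pixels" (420x560x3 uint8, red, green, blue), "depth" (420x560 float32, m along the optical axis (not along the pixel's ray), 0 where there is no reading), "intrinsics" (3x3 intrinsics, pixels), "R" (3x3) and "t" (3): a world point X has camera coordinates R X + t. Camera axes: x right, y down, z forward; pixel columns grow to the right and rows downward; lengths in m; the calibration is good to about 2 mm. The wrist camera is an equidistant fisheye: a pixel r from the principal point sees the ray r / f radians off the axis. A picture is of the moment at which its call begins.
- hand_in(): hands the job in; it is judged then, once.
Trained networks look in the newest picture that a camera, given by its name, has taken for a name from the list of things; names that differ only in an ending like _2 or _b are one class to them, and where a whole thing is asked for, a point or a joint stands for the part that bears it (a point fixed in the world has none). Each returns a list of dicts, best first, with "p" (0 to 1); they miss things now and then, are a little off and sometimes report something else, mostly with a low value. They report only what shows in the picture. A call takes as long as a camera call.
- search_frame(camera, query): "at" ([column, row] in pixels, amid what is visible of it).
- landmark_of(camera, query): "at" ([column, row] in pixels: a listed point, or the origin of a listed thing).
The state is a dict: "time": time; "joint_positions": joint angles; "joint_velocities": joint speeds; "joint_torque": joint torques, N m; "eef_pos": TCP position; "tool_rot": TCP orientation; "ft_force": force on the tool from outside, world axes, zero at the start; "wrist_torque": the same for the moment, N m; "opening": finger opening in m; "finger_force": force on a finger pad.
Only numpy, scipy, OpenCV 4.12 (cv2) and the standard library are available. Lean on these libraries where they do the work, as an engineer would, in place of code of your own. Each camera call takes 0.05 s, during which the arm holds its last target. There are 200 camera calls.

### The job

Measure the length of the leather heel block in the bench caliper. Slide the caliper's jaw open, set the block down upright (not dropped) and let go of it on the caliper bed, in line with the rail and centred across it, flat side towards the dial, then slide the jaw shut until it presses the block against the pad under the dial and the needle stands in the green, never in the red. Leave the block clamped like that, and leave the sanding block, the eyelet tin and the black tape roll where they are.

Things in the scene. Friction and masses are not known exactly. Their poses are not given: they have to be found in the camera images.
- caliper: Bench caliper fixed on the plywood board: grey bed 90 (x) by 300 (y) mm, flat top with two bright ways 20 mm above the board. Origin: centre of its underside. Its y axis runs along the rail from the grey measuring head with the dial on top (y = -147 to -97 mm, up to 101 mm high) to a low end stop (32 mm high, y = +144 mm). Sprung pad and sliding jaw stand on the bed and close along y
- jaw (a joint): Sliding jaw: opening between its face and the pad at rest, m: 0 shut, 0.115 fully open, growing to the caliper's +y; it starts too far shut for the block. It slides stiffly (about 7 N) and stays where left. Grey saddle 56 mm long along the rail, 105 mm wide, with a steel face plate 60 mm wide, its top 55 mm above the board
- jaw_grip (a point): Point on the axis of the sliding jaw's upright black grip post, 80 mm above the board; the post is 21 mm in diameter and reaches from 58 to 100 mm above the board. The saddle under it reaches 55 mm above the board (collar at its foot 58 mm). The jaw's face lies 32 mm from this axis towards the caliper's -y. Axes as the caliper's
- anvil_face (a point): Centre of the face of the sprung steel pad under the dial, 40 mm above the board. Pad 44 mm wide (caliper x), 30 mm high, 8 mm thick, facing the caliper's +y. At rest its face stands at caliper y = -60 mm; a spring holds it out, and it can be pushed in towards -y by up to 10 mm (1.6 N to start it, 5.1 N at 10 mm). Axes as the caliper's
- needle (a joint): Black needle of the white dial (57 mm across, leaning to the caliper's -x), driven by the sprung pad: 0 rad at rest, turning clockwise 0.471 rad for each mm that the pad is pushed in. Green band from 1.18 to 3.06 rad (pad in by 2.5 to 6.5 mm), red band from 4.0 to 4.7 rad (8.5 to 10 mm)
- block_mid (a point): Centre, half-way up, of the loose heel block: D-shaped, of stacked dark brown leather, black rubber underneath, brass pins on top; 52 (x) by 68 (y) by 40 (z) mm, about 0.14 kg. The sides at x = +-26 mm are flat and parallel for 42 mm from the flat end, which is 34 mm from this point along -y; the round back is at y = +34 mm. Starts upright on the board
- block_breast (a point): Centre of the heel block's flat end, half-way up, 34 mm from the block's centre along its -y; axes as the block's
- board: Fixed plywood bench board, 228 (x) by 660 (y) mm, hooked over the front edge of the table; its top, on which the work lies, is 24 mm above the table (z = 0.024). Origin: centre of its underside, on the table
- sand_block: Cork sanding block 60 x 90 x 30 mm, loose on the table; origin at the centre of its underside. To be left alone
- eyelet_tin: Round open tin of eyelets, 62 mm across, 20 mm high, loose on the board; origin at the centre of its underside. To be left alone
- tape: Roll of black tape, 62 mm across, 19 mm high, loose on the board; origin at the centre of its underside. To be left alone

How it is judged:
By the outcome, as a careful person would: the job done as asked, in the order asked, and still so for the second after the job is handed in, with the robot touching nothing.
It also fails if it takes over 67 s, if anything falls off the work surface, if the arm or the gripper's body presses on something with over 40 N, if the wrist force passes 120 N, or if a joint passes its speed limit or range.

## Working session

There is one attempt and no reset: what is moved stays moved. The work goes in short steps, Python scripts to look and compute and a tool call to move; the robot and the scene stay as the last step left them, time stands still between calls to the robot, and variables do not carry over. Pictures are saved under pics/ and viewed, at most 10 in all, crops included, and the job is handed in when it is done.

Besides the shell and the picture viewer there is one more tool, called after "Call:" as a command line: name --pt "numbers of a row" for each row, then --argument value for the rest. step_arm: Moves the arm, as the interface text tells. Its arguments: {"type":"object","properties":{"commands":{"type":"array"}},"required":["commands"]}

```bash
mkdir -p pics
cat > h.py <<'E'
from plant import *
import numpy as np, cv2
def px2w(c,uv,z=None):
    K,R,t=c["intrinsics"],c["R"],c["t"]; u,v=uv
    r=np.array([(u-K[0,2])/K[0,0],(v-K[1,2])/K[1,1],1.])
    o=-R.T@t; d=R.T@r
    if z is None:
        k=c["depth"][int(round(v)),int(round(u))]; return o+d*k
    return o+d*(z-o[2])/d[2]
def save(c,n): cv2.imwrite("pics/"+n+".png",cv2.cvtColor(c["pixels"],cv2.COLOR_RGB2BGR))
E
python3 - <<'E'
from h import *
np.set_printoptions(precision=4,suppress=True)
s=state();print(s["eef_pos"],s["tool_rot"],s["opening"],s["time"])
ims=[]
for n in ["scene","top"]:
    c=capture(n);ims.append(c);save(c,n+"0")
    zs=dict(caliper=.024,jaw_grip=.104,anvil_face=.064,block_mid=.044,block_breast=.044,board=0,sand_block=0,eyelet_tin=.024,tape=.024)
    for q,z in zs.items():
        r=landmark_of(n,q)[:2]
        print(n,q,[(round(a["p"],2),np.round(a["at"],1),px2w(c,a["at"],z)) for a in r])
E
```

```text
[0.1648 0.6541 0.218 ] [[ 0.9697 -0.2444 -0.0003]
 [-0.2444 -0.9697 -0.0016]
 [ 0.0001  0.0016 -1.    ]] 0.08493763594166262 0.0
scene caliper [(0.66, array([334.2, 208. ]), array([0.5095, 0.0326, 0.024 ]))]
scene jaw_grip [(0.77, array([329.5, 176.8]), array([0.5291, 0.0365, 0.104 ]))]
scene anvil_face [(0.68, array([351.4, 189.5]), array([ 0.508 , -0.0185,  0.064 ]))]
scene block_mid [(0.71, array([329.7, 178.7]), array([ 0.6331, -0.0407,  0.044 ])), (0.56, array([223.3, 247.7]), array([0.4527, 0.3574, 0.044 ]))]
scene block_breast [(0.85, array([240.3, 251.3]), array([0.4218, 0.3327, 0.044 ])), (0.19, array([184.7, 232.9]), array([0.5541, 0.4077, 0.044 ]))]
scene board [(0.91, array([304.6, 224.1]), array([0.5143, 0.1188, 0.    ]))]
scene sand_block [(0.91, array([141.6, 283.5]), array([0.4809, 0.525 , 0.    ]))]
scene eyelet_tin [(0.89, array([220.5, 222.8]), array([0.59  , 0.3105, 0.024 ])), (0.34, array([185.7, 234.3]), array([0.5812, 0.3995, 0.024 ]))]
scene tape [(0.97, array([185.5, 234.1]), array([0.5824, 0.3996, 0.024 ]))]
top caliper [(0.72, array([344.4, 210.7]), array([0.5029, 0.0437, 0.024 ]))]
top jaw_grip [(0.74, array([345.9, 201.8]), array([0.517 , 0.0494, 0.104 ]))]
top anvil_face [(0.43, array([370.5, 204.8]), array([ 0.5128, -0.0249,  0.064 ]))]
top block_mid [(0.59, array([236.6, 230.6]), array([0.4498, 0.3582, 0.044 ]))]
top block_breast [(0.81, array([243.8, 236.1]), array([0.4335, 0.3374, 0.044 ]))]
top board [(0.6, array([315.3, 210.2]), array([0.5096, 0.1272, 0.    ])), (0.24, array([349.1, 205.2]), array([0.5223, 0.0258, 0.    ]))]
top sand_block [(0.77, array([184.9, 218.1]), array([0.4949, 0.5217, 0.    ])), (0.4, array([255.1, 189.9]), array([0.5761, 0.3077, 0.    ]))]
top eyelet_tin []
top tape [(0.8, array([222. , 185.5]), array([0.5875, 0.4044, 0.024 ]))]
```

View pics/scene0.png

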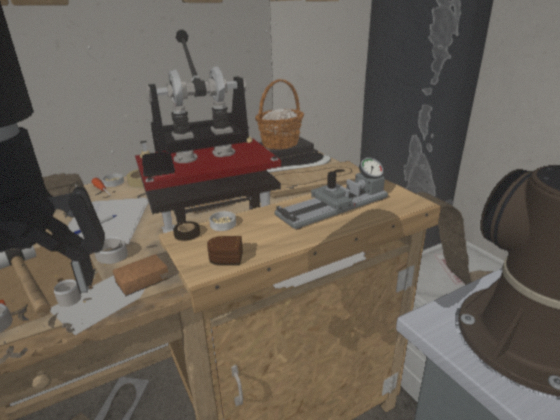

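View pics/top0.png

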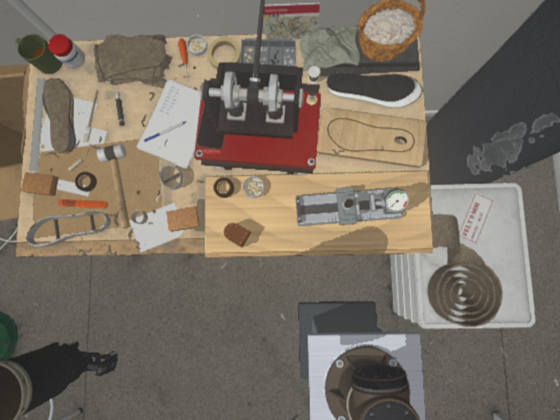

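The scene view shows the block at about (225,250) and the caliper at about (335,200), with the dial on its right at (371,170). The top view shows the block at (236,233) and the caliper at (350,205), with the head towards world -y. Next I move above the jaw for a closer look.

Call:
step_arm --pt "470 440 0 -14 100" --pt "470 440 0 -14 100" --pt "470 440 0 -14 100" --pt "470 440 0 -14 100" --pt "470 440 0 -14 100" --pt "470 440 0 -14 100" --pt "470 440 0 -14 100" --pt "470 440 0 -14 100" --pt "470 440 0 -14 100" --pt "470 440 0 -14 100" --pt "470 440 0 -14 100" --pt "470 440 0 -14 100" --pt "470 440 0 -14 100" --pt "470 440 0 -14 100"

```text
time: 2.75
eef_pos: [0.5128, 0.1139, 0.2191]
tool_rot: [[1.0, -0.001, 0.0], [-0.001, -1.0, 0.0], [0.0, -0.0, -1.0]]
ft_force: [-0.9, 1.7, 0.5]
opening: 0.0856
finger_force: 0.0
```

```bash
cat >> h.py <<'E'
def w2w(c,uv,z=None):
    "wrist fisheye; z None -> depth"
    K,R,t=c["intrinsics"],c["R"],c["t"]; u,v=uv
    a=np.array([(u-K[0,2])/K[0,0],(v-K[1,2])/K[1,1]]); th=np.linalg.norm(a)
    r=np.array([*(a/th*np.tan(th)),1.]) if th>1e-9 else np.array([0,0,1.])
    o=-R.T@t; d=R.T@r
    if z is None: return o+d*c["depth"][int(round(v)),int(round(u))]
    return o+d*(z-o[2])/d[2]
def look(n,z,name=None,cam="wrist"):
    c=capture(cam)
    if name: save(c,name)
    f=w2w if cam=="wrist" else px2w
    for q,zz in z.items():
        print(q,[(round(a["p"],2),np.round(a["at"],1),np.round(f(c,a["at"],zz),4)) for a in landmark_of(cam,q)[:2]])
    return c
E
python3 - <<'E'
from h import *
s=state();print(s["time"],s["eef_pos"],s["tool_rot"])
c=look(0,dict(caliper=.024,jaw_grip=.104,anvil_face=.064,block_mid=.044,block_breast=.044),"w1")
print(c["intrinsics"],-c["R"].T@c["t"],c["R"])
E
```

```text
2.75 [0.51284434 0.11389157 0.21906158] [[ 9.99999424e-01 -1.04305233e-03  2.53275894e-04]
 [-1.04311137e-03 -9.99999429e-01  2.33089972e-04]
 [ 2.53032624e-04 -2.33354032e-04 -9.99999941e-01]]
caliper [(0.78, array([354.1, 179.4]), array([0.5114, 0.034 , 0.024 ]))]
jaw_grip [(0.4, array([414. , 186.9]), array([ 0.5229, -0.0044,  0.104 ]))]
anvil_face [(0.77, array([414.8, 185.1]), array([ 0.5151, -0.0228,  0.064 ]))]
block_mid [(0.84, array([ 86.6, 238.7]), array([0.4444, 0.3599, 0.044 ]))]
block_breast [(0.88, array([108.4, 254. ]), array([0.4248, 0.3306, 0.044 ]))]
[[325.1922621    0.         281.60926941]
 [  0.         325.1922621  207.0903003 ]
 [  0.           0.           1.        ]] [0.58801204 0.1145387  0.37288166] [[-2.40139512e-03 -9.99997085e-01 -2.49947498e-04]
 [-9.54631519e-01  2.21802422e-03  2.97781369e-01]
 [-2.97779946e-01  9.53698484e-04 -9.54634063e-01]]
```

View pics/w1.png

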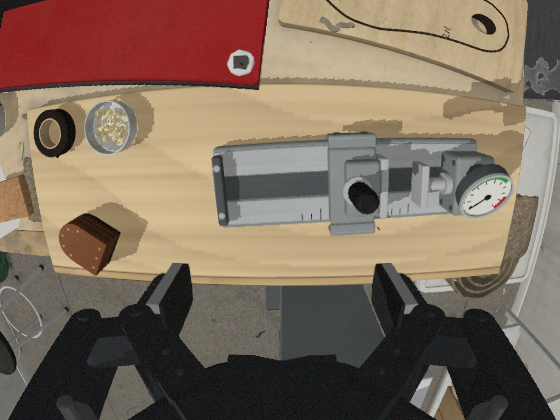

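The wrist view shows the post at about (363,196), the pad at about (425,185), the end stop at about (221,188) and the block at (88,240) with its flat end to the lower right. The network's jaw_grip landed on the pad, so I fit the geometry from depth.

```bash
cat >> h.py <<'E'
def cloud(c):
    K,R,t=c["intrinsics"],c["R"],c["t"]
    v,u=np.mgrid[:420,:560]; a=(u-K[0,2])/K[0,0]; b=(v-K[1,2])/K[1,1]; th=np.hypot(a,b)+1e-12
    k=np.tan(th)/th; d=c["depth"]
    P=np.stack([a*k*d,b*k*d,d],-1).reshape(-1,3)-t
    P=P@R; P[(d==0).ravel()]=np.nan
    return P
def box(P,z0,z1,x=(.40,.62),y=(-.2,.5)):
    m=(P[:,2]>z0)&(P[:,2]<z1)&(P[:,0]>x[0])&(P[:,0]<x[1])&(P[:,1]>y[0])&(P[:,1]<y[1])
    return P[m]
def rect(Q): return cv2.minAreaRect((Q[:,:2]*1000).astype(np.float32))
E
python3 - <<'E'
from h import *
np.set_printoptions(precision=4,suppress=True)
c=capture("wrist"); P=cloud(c)
np.save("P.npy",P)
b=box(P,.0225,.0255);print("board z",np.median(box(P,.015,.032,(.45,.6),(.2,.28))[:,2]))
def rep(n,Q): print(n,len(Q),np.median(Q,0),rect(Q),np.percentile(Q,[1,99],axis=0)[:,:2].ravel())
rep("bed",box(P,.040,.048,y=(-.1,.2)))
rep("stop",box(P,.052,.060,y=(.12,.22)))
rep("saddle",box(P,.075,.083,y=(-.0,.12)))
rep("post",box(P,.119,.129,y=(-.0,.12)))
rep("postside",box(P,.09,.118,y=(0.0,.12)))
rep("pad",box(P,.073,.083,y=(-.06,-.0)))
rep("block",box(P,.058,.070,(.38,.52),(.28,.42)))
E
```

```text
board z 0.022749237056641884
bed 11367 [0.5158 0.0965 0.0423] ((514.0565795898438, 43.219268798828125), (285.5779724121094, 104.38320922851562), 89.59922790527344) [ 0.4667 -0.0843  0.5599  0.1747]
stop 668 [0.5063 0.1786 0.0546] ((504.9859313964844, 178.91790771484375), (73.361328125, 10.689634323120117), 3.605067014694214) [0.4695 0.1724 0.5409 0.1849]
saddle 1580 [0.5232 0.0302 0.0776] ((513.6488647460938, 34.52739715576172), (58.68118667602539, 46.51112747192383), 1.8096041679382324) [0.4865 0.0117 0.5419 0.0566]
post 390 [0.5136 0.0443 0.1217] ((513.3302001953125, 43.57255172729492), (18.636123657226562, 19.029573440551758), 8.46906852722168) [0.5041 0.0349 0.522  0.0527]
postside 283 [0.5198 0.0503 0.1062] ((515.03662109375, 46.0634765625), (14.552316665649414, 21.77680778503418), 48.75820541381836) [0.5062 0.0358 0.5238 0.0543]
pad 467 [ 0.5188 -0.0285  0.0772] ((520.4306030273438, -42.2414436340332), (50.63371276855469, 37.38774108886719), 2.689572811126709) [ 0.4955 -0.0598  0.5441 -0.0234]
block 1592 [0.4429 0.3554 0.0625] ((442.28045654296875, 360.8841552734375), (68.72652435302734, 53.786685943603516), 58.751583099365234) [0.4077 0.3219 0.4705 0.3906]
```

Call:
step_arm --pt "1 70 0 -3.6 100" --pt "1 70 0 -3.6 100" --pt "1 70 50 -3.6 100" --pt "1 70 90 -3.6 100" --pt "1 70 105 -3.6 100" --pt "1 70 118 -3.6 100" --pt "1 70 118 -3.6 100" --pt "1 70 118 -3.6 0" --pt "1 70 118 -3.6 0" --pt "1 70 118 -3.6 0" --pt "1 70 118 -3.6 0" --pt "1 70 118 -3.6 0" --pt "1 70 118 -3.6 0"

```text
time: 4.72
eef_pos: [0.5142, 0.0428, 0.1016]
tool_rot: [[0.998, 0.061, 0.001], [0.061, -0.998, -0.0], [0.001, 0.0, -1.0]]
ft_force: [-1.6, -0.2, 4.8]
opening: 0.0173
finger_force: 58.5
```

Call:
step_arm --pt "0 -5 0 0 0" --pt "0 -15 0 0 0" --pt "0 -25 0 0 0" --pt "0 -35 0 0 0" --pt "0 -45 0 0 0" --pt "0 -55 0 0 0" --pt "0 -65 0 0 0" --pt "0 -71 0 0 0" --pt "0 -75 0 0 0" --pt "0 -75 0 0 0" --pt "0 -75 0 0 0"

```text
time: 6.1
eef_pos: [0.5099, 0.1173, 0.1016]
tool_rot: [[0.998, 0.061, 0.001], [0.061, -0.998, -0.001], [0.001, 0.001, -1.0]]
ft_force: [0.4, -3.9, 5.4]
opening: 0.0174
finger_force: 58.8
```

Run:
```python
from h import *
np.set_printoptions(precision=4,suppress=True)
s=state();print(s["time"],s["eef_pos"],s["tool_rot"],s["opening"],s["ft_force"])
P=np.load("P.npy")
# block outline fit at the top face
Q=box(P,.0575,.068,(.38,.52),(.28,.42))
print(np.median(Q[:,2]))
# raster template fit of the D
from scipy.optimize import minimize
from scipy.spatial import cKDTree
# D: rect y -34..8, semi-ellipse to 34 (26x26)
a=np.linspace(0,np.pi,60)
poly=np.array([[-26,-34],[26,-34],[26,8],*np.c_[26*np.cos(a),8+26*np.sin(a)]],np.float32)
H=cv2.convexHull((Q[:,:2]*1000).astype(np.float32))[:,0]
H=np.array([np.asarray(h,float) for h in H])
# dense hull
hh=np.vstack([np.linspace(H[i],H[(i+1)%len(H)],20) for i in range(len(H))])
def cost(p):
    c,s=np.cos(p[2]),np.sin(p[2]); L=((hh-p[:2])@np.array([[c,-s],[s,c]])).astype(np.float32)
    return np.mean([min(abs(cv2.pointPolygonTest(poly,(float(x),float(y)),True)),4)**2 for x,y in L])
best=min((minimize(cost,[442,361,t0],method="Nelder-Mead") for t0 in np.radians([-30,-50,-70])),key=lambda r:r.fun)
print(best.x[:2],np.degrees(best.x[2]),best.fun)
```

```text
6.1 [0.5099 0.1173 0.1016] [[ 0.9982  0.0607  0.0008]
 [ 0.0607 -0.9982 -0.0008]
 [ 0.0007  0.0009 -1.    ]] 0.017371023706714134 [ 0.3678 -3.8615  5.3913]
0.06248418352410996
[441.9312 360.6972] -30.850829587915307 0.3117288179784076
```

Call:
step_arm --pt "0 0 0 0 60" --pt "0 0 0 0 100" --pt "0 0 0 0 100" --pt "0 0 0 0 100" --pt "0 0 -60 0 100" --pt "0 0 -100 0 100" --pt "-56 -242 -100 -55.6 100" --pt "-56 -242 -100 -55.6 100" --pt "-56 -242 -100 -55.6 100" --pt "-56 -242 -100 -55.6 100" --pt "-56 -242 -100 -55.6 100" --pt "-56 -242 -100 -55.6 100" --pt "-56 -242 -100 -55.6 100" --pt "-56 -242 -100 -55.6 100"

```text
time: 7.85
eef_pos: [0.4393, 0.3554, 0.201]
tool_rot: [[0.517, 0.856, 0.0], [0.856, -0.517, 0.0], [0.0, -0.0, -1.0]]
ft_force: [0.2, -0.9, -0.9]
opening: 0.0853
finger_force: 0.0
```

```bash
cat >> h.py <<'E'
from scipy.optimize import minimize
_a=np.linspace(0,np.pi,60)
poly=np.array([[-26,-34],[26,-34],[26,8],*np.c_[26*np.cos(_a),8+26*np.sin(_a)]],np.float32)
def fitD(Q,p0):
    H=cv2.convexHull((Q[:,:2]*1000).astype(np.float32))[:,0].astype(float)
    hh=np.vstack([np.linspace(H[i],H[(i+1)%len(H)],20) for i in range(len(H))])
    def cost(p):
        c,s=np.cos(p[2]),np.sin(p[2]); L=((hh-p[:2])@np.array([[c,-s],[s,c]])).astype(np.float32)
        return np.mean([min(abs(cv2.pointPolygonTest(poly,(float(x),float(y)),True)),4)**2 for x,y in L])
    b=minimize(cost,p0,method="Nelder-Mead")
    return b.x[:2],np.degrees(b.x[2]),b.fun
E
python3 - <<'E'
from h import *
np.set_printoptions(precision=4,suppress=True)
s=state();print(s["time"],s["eef_pos"],s["tool_rot"],s["joint_positions"])
c=look(0,dict(block_mid=.044,block_breast=.044),"w2")
P=cloud(c);Q=box(P,.0575,.070,(.38,.52),(.28,.42));print(len(Q),np.median(Q[:,2]))
print(fitD(Q,[442,361,-.54]))
E
```

```text
7.85 [0.4393 0.3554 0.201 ] [[ 0.5172  0.8559  0.0001]
 [ 0.8559 -0.5172  0.0002]
 [ 0.0002 -0.     -1.    ]] [ 58.814   10.9693 -14.9525  -0.0024 -64.0652  90.0437]
block_mid [(0.82, array([281.1, 179.8]), array([0.4416, 0.3625, 0.044 ]))]
block_breast [(0.97, array([280.8, 212.4]), array([0.4239, 0.334 , 0.044 ]))]
3590 0.06273958480150083
(array([441.1826, 360.7354]), np.float64(-31.561071857024004), np.float64(0.17434558549344453))
```

View pics/w2.png

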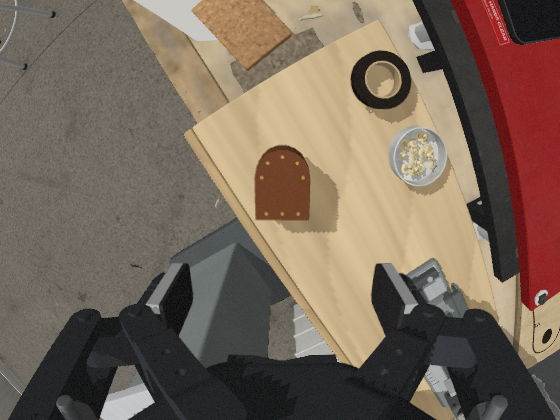

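The block at (282,185) is aligned with the tool and the fingers straddle it evenly about column 281. Now I grasp it.

Call:
step_arm --pt "-0.5 -1 50 0.4 100" --pt "-0.5 -1 100 0.4 100" --pt "-0.5 -1 135 0.4 100" --pt "-0.5 -1 150 0.4 100" --pt "-0.5 -1 156 0.4 100" --pt "-0.5 -1 156 0.4 100" --pt "-0.5 -1 156 0.4 0" --pt "-0.5 -1 156 0.4 0" --pt "-0.5 -1 156 0.4 0" --pt "-0.5 -1 156 0.4 0" --pt "-0.5 -1 156 0.4 0" --pt "-0.5 -1 156 0.4 0"

```text
time: 9.5
eef_pos: [0.4384, 0.3567, 0.0466]
tool_rot: [[0.52, 0.854, 0.001], [0.854, -0.52, 0.002], [0.002, 0.0, -1.0]]
ft_force: [-2.4, -2.6, 9.1]
opening: 0.0485
finger_force: 60.1
```

Call:
step_arm --pt "0 0 -10 0 0" --pt "0 0 -60 0 0" --pt "0 0 -120 0 0" --pt "-256 246 -120 -35 0" --pt "-256 246 -120 -35 0" --pt "-256 246 -120 -35 0" --pt "-256 246 -120 -35 0" --pt "-256 246 -120 -35 0" --pt "-256 246 -120 -35 0" --pt "-256 246 -120 -35 0" --pt "-256 246 -120 -35 0" --pt "-256 246 -120 -35 0" --pt "-256 246 -120 -35 0"

```text
time: 11.12
eef_pos: [0.5148, 0.0106, 0.165]
tool_rot: [[-0.066, 0.998, 0.0], [0.998, 0.066, 0.0], [0.0, 0.0, -1.0]]
ft_force: [0.0, -0.0, -1.6]
opening: 0.0484
finger_force: 62.5
```

Run:
```python
from h import *
np.set_printoptions(precision=4,suppress=True)
s=state();print(s["time"],s["eef_pos"],s["tool_rot"],s["joint_positions"],s["opening"])
c=look(0,dict(block_mid=s["eef_pos"][2],anvil_face=.064,jaw_grip=.104),"w3")
P=cloud(c)
def rep(n,Q): print(n,len(Q),np.median(Q,0),rect(Q) if len(Q)>3 else 0,np.percentile(Q,[1,99],axis=0)[:,:2].ravel())
rep("stop",box(P,.052,.060,y=(.15,.22)))
rep("saddle",box(P,.075,.083,y=(.05,.16)))
rep("post",box(P,.119,.129,y=(.05,.18)))
bd=box(P,.040,.048,y=(-.05,.175)); rep("bed",bd)
# bed edges: extreme x per y-bin
for sgn in (1,-1):
    ys=np.arange(-.02,.17,.01);e=[]
    for y in ys:
        q=bd[abs(bd[:,1]-y)<.005]
        if len(q)>20:e.append((y,np.percentile(q[:,0],98 if sgn>0 else 2)))
    e=np.array(e);print(np.round(e[:,1],3)); 
np.save("P3.npy",P)
rep("block",box(P,.175,.195,(.45,.58),(-.05,.08)))
rep("blockany",box(P,.13,.175,(.46,.57),(-.05,.08)))
```

```text
11.125 [0.5148 0.0106 0.165 ] [[-0.0655  0.9979  0.0002]
 [ 0.9979  0.0655  0.0001]
 [ 0.0001  0.0002 -1.    ]] [ 23.0492   7.9758 -23.759   -0.0047 -58.2541 160.7103] 0.04837183643120062
block_mid [(0.84, array([281. , 242.4]), array([0.5127, 0.0205, 0.165 ]))]
anvil_face []
jaw_grip [(0.88, array([286.6,  62.5]), array([0.51  , 0.1183, 0.104 ]))]
stop 672 [0.5066 0.1765 0.0547] ((505.053955078125, 176.49612426757812), (73.2493667602539, 7.972007751464844), 3.88252329826355) [0.4694 0.1722 0.5411 0.1819]
saddle 3862 [0.5162 0.1053 0.0779] ((551.1500854492188, 117.69438171386719), (153.4477081298828, 51.11598205566406), 15.208903312683105) [0.4819 0.0859 0.6189 0.1581]
post 1097 [0.5111 0.1204 0.1222] ((555.7380981445312, 140.4633331298828), (122.22035217285156, 45.43352508544922), 11.225656509399414) [0.4992 0.1088 0.6164 0.172 ]
bed 10622 [0.5099 0.0681 0.0423] ((506.269775390625, 84.56394958496094), (96.14697265625, 184.86244201660156), 3.159637212753296) [0.4664 0.0066 0.5552 0.1739]
[0.559 0.558 0.557 0.555 0.554 0.554 0.553 0.552 0.551 0.553 0.554 0.491
 0.546 0.547]
[0.471 0.472 0.472 0.473 0.472 0.472 0.471 0.47  0.47  0.468 0.544 0.463
 0.466 0.465]
block 12962 [0.513  0.0191 0.1809] ((513.060302734375, 16.470144271850586), (76.11176300048828, 67.85430145263672), 3.689937114715576) [ 0.4836 -0.0161  0.5422  0.0491]
blockany 1163 [0.5109 0.0479 0.1594] ((511.8666076660156, 41.85122299194336), (48.67499923706055, 16.95808219909668), 2.6645472049713135) [0.4888 0.0338 0.5352 0.0503]
```

View pics/w3.png

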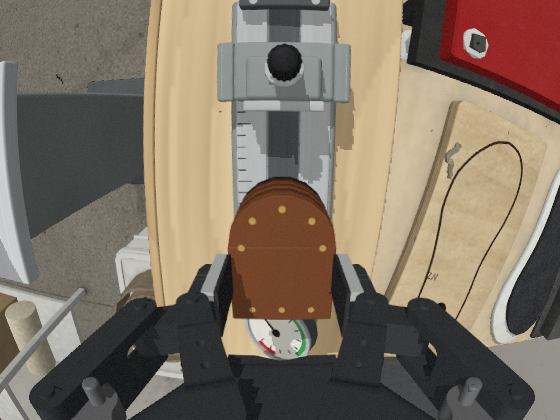

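The block hangs upright in the gripper with its flat end towards the dial. The jaw post is at (286,62), well clear. I refine the caliper axis and the in-hand block pose before lowering.

Run:
```python
from h import *
np.set_printoptions(precision=4,suppress=True)
for f in ("P.npy","P3.npy"):
    P=np.load(f); B=box(P,.036,.048,(.44,.58),(-.1,.176))
    E=[]
    for y in np.arange(-.06,.17,.008):
        q=B[abs(B[:,1]-y)<.004,0]
        if len(q)>40:
            lo,hi=np.percentile(q,[1,99])
            if .08<hi-lo<.1: E.append((y,lo,hi))
    E=np.array(E); m=E[:,1:].mean(1)
    w=np.ones(len(m),bool)
    for _ in range(3):
        k=np.polyfit(E[w,0],m[w],1); r=m-np.polyval(k,E[:,0]); w=abs(r)<max(.0012,1.5*r[w].std())
    print(f,len(m),w.sum(),"angle",np.degrees(np.arctan(-k[0])),"x at y=.015",np.polyval(k,.015),"at .12",np.polyval(k,.12),r[w].std())
    print([np.degrees(np.arctan(-np.polyfit(E[w,0],E[w,i],1)[0])) for i in (1,2)],(E[w,2]-E[w,1]).mean())
c=capture("wrist"); P=cloud(c); im=c["pixels"].reshape(-1,3).astype(int)
hsv=cv2.cvtColor(c["pixels"],cv2.COLOR_RGB2HSV).reshape(-1,3)
m=(hsv[:,1]>110)&(hsv[:,0]<15)&(hsv[:,2]<170)
Q=box(P[m],.174,.19,(.45,.58),(-.06,.1)); print(len(Q),np.percentile(Q[:,2],[5,50,95]))
print(fitD(Q,[513,16,.065]))
```

```text
P.npy 23 21 angle 3.258385247494808 x at y=.015 0.5149143529462593 at .12 0.5089366044118511 0.0003040067214409467
[np.float64(3.1614852171610037), np.float64(3.355266621787107)] 0.08755874155075105
P3.npy 16 16 angle 3.362144288396415 x at y=.015 0.514315880393817 at .12 0.5081473473116425 0.00021687769156248317
[np.float64(3.019104722094733), np.float64(3.7049427099517613)] 0.08790062157966466
11609 [0.1795 0.1807 0.1817]
(array([513.14  ,  16.0163]), np.float64(2.0289596418479747), np.float64(0.2510097305935177))
```

Call:
step_arm --pt "-2 1 0 0.3 0" --pt "-2 1 40 0.3 0" --pt "-2 1 75 0.3 0" --pt "-2 1 88 0.3 0" --pt "-2 1 94 0.3 0" --pt "-2 1 94 0.3 0" --pt "-2 1 94 0.3 0"

```text
time: 12.25
eef_pos: [0.5167, 0.0079, 0.072]
tool_rot: [[-0.059, 0.998, 0.002], [0.998, 0.059, 0.001], [0.0, 0.002, -1.0]]
ft_force: [-0.0, -0.0, -1.4]
opening: 0.0486
finger_force: 62.5
```

Run:
```python
from h import *
np.set_printoptions(precision=4,suppress=True)
s=state();print(s["time"],s["eef_pos"],s["tool_rot"][:,0],s["ft_force"])
c=look(0,dict(anvil_face=.064,block_mid=.0675,jaw_grip=.104),"w4")
P=cloud(c)
hsv=cv2.cvtColor(c["pixels"],cv2.COLOR_RGB2HSV).reshape(-1,3)
m=(hsv[:,1]>110)&(hsv[:,0]<15)&(hsv[:,2]<170)
Q=box(P[m],.078,.1,(.45,.58),(-.06,.1)); print(len(Q),np.percentile(Q[:,2],[5,50,95]));print(fitD(Q,[513,16,.065]))
B=box(P,.036,.048,(.44,.58),(-.1,.176))
for y in np.arange(-.03,.17,.01):
    q=B[abs(B[:,1]-y)<.004,0]
    if len(q)>40: print(np.round(y,3),np.percentile(q,[1,99]),np.percentile(q,[1,99]).mean())
```

```text
12.25 [0.5167 0.0079 0.072 ] [-0.0588  0.9983  0.0004] [-0.0462 -0.0386 -1.4223]
anvil_face []
block_mid [(0.56, array([281. , 242.8]), array([0.5149, 0.0156, 0.0675]))]
jaw_grip [(0.64, array([279.6,  22.5]), array([0.5085, 0.1177, 0.104 ]))]
11673 [0.0865 0.0878 0.0888]
(array([515.27  ,  13.7495]), np.float64(4.6319416639338655), np.float64(0.35055426123326755))
0.0 [0.471  0.5597] 0.5153503866372375
0.01 [0.4695 0.5591] 0.51431115872736
0.02 [0.4694 0.5582] 0.5137940312094911
0.03 [0.4693 0.5573] 0.5133048405232168
0.04 [0.4691 0.5566] 0.5128819348145028
0.05 [0.4688 0.5557] 0.5122450482664022
0.06 [0.4681 0.5549] 0.5114659527971669
0.07 [0.4676 0.5545] 0.511033286102214
0.08 [0.4668 0.554 ] 0.5103922419079802
0.09 [0.4645 0.5545] 0.5094739649487849
0.15 [0.4628 0.5505] 0.5066198750152464
```

View pics/w4.png

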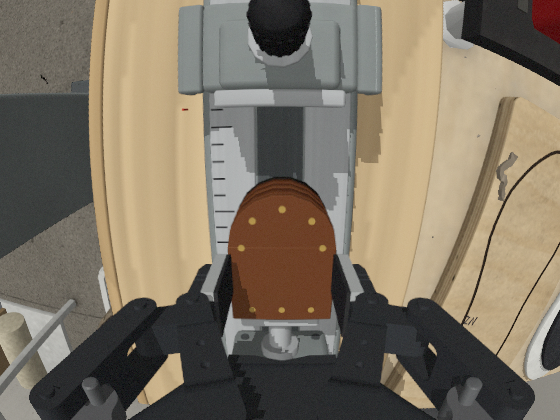

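Call:
step_arm --pt "0 -1 1 0 0" --pt "0 -1 2 0 0" --pt "0 -1 3 0 0" --pt "0 -1 4 0 0" --pt "0 -1 4.5 0 0" --pt "0 -1 5 0 0" --pt "0 -1 5 0 0" --pt "0 -1 5 0 0"

```text
time: 13.45
eef_pos: [0.515, 0.0076, 0.0667]
tool_rot: [[-0.059, 0.998, 0.0], [0.998, 0.059, -0.0], [-0.0, 0.0, -1.0]]
ft_force: [-3.9, 0.2, 9.1]
opening: 0.0488
finger_force: 64.7
```

Call:
step_arm --pt "0 -1 4.7 0 0" --pt "0 -1 4.7 0 70" --pt "0 -1 4.7 0 100" --pt "0 -1 4.7 0 100" --pt "0 -1 4.7 0 100" --pt "0 -1 4.7 0 100"

```text
time: 14.2
eef_pos: [0.5139, 0.0074, 0.0609]
tool_rot: [[-0.059, 0.998, -0.0], [0.998, 0.059, -0.0], [-0.0, -0.0, -1.0]]
ft_force: [-0.4, 0.8, 0.1]
opening: 0.0854
finger_force: 0.0
```

Call:
step_arm --pt "0 0 -20 0 100" --pt "0 0 -70 0 100" --pt "0 0 -120 0 100" --pt "0 0 -120 0 100" --pt "0 0 -120 0 100"

```text
time: 14.82
eef_pos: [0.5136, 0.0075, 0.1808]
tool_rot: [[-0.058, 0.998, -0.0], [0.998, 0.058, 0.0], [0.0, -0.0, -1.0]]
ft_force: [0.6, 0.0, -0.2]
opening: 0.0856
finger_force: 0.0
```

Run:
```python
from h import *
np.set_printoptions(precision=4,suppress=True)
s=state();print(s["time"],s["eef_pos"],s["tool_rot"][:,0],s["joint_positions"][-1],s["ft_force"])
c=look(0,dict(anvil_face=.064,block_mid=.064,block_breast=.064,jaw_grip=.104),"w5")
P=cloud(c)
hsv=cv2.cvtColor(c["pixels"],cv2.COLOR_RGB2HSV).reshape(-1,3)
m=(hsv[:,1]>110)&(hsv[:,0]<15)&(hsv[:,2]<170)
Q=box(P[m],.078,.09,(.45,.58),(-.06,.1)); print(len(Q),np.percentile(Q[:,2],[5,50,95]));print(fitD(Q,[513,16,.065]))
B=box(P,.036,.048,(.44,.58),(-.1,.176))
E=[]
for y in np.arange(-.03,.1,.008):
    q=B[abs(B[:,1]-y)<.004,0]
    if len(q)>40: E.append((y,np.percentile(q,[1,99]).mean()))
E=np.array(E);k=np.polyfit(E[:,0],E[:,1],1);print(np.degrees(np.arctan(-k[0])),np.polyval(k,.013),E[:,1])
```

```text
14.825 [0.5136 0.0075 0.1808] [-0.0583  0.9983  0.0004] 160.61177504558583 [ 0.6289  0.005  -0.1729]
anvil_face [(0.59, array([282.9, 233.2]), array([ 0.5155, -0.0244,  0.064 ]))]
block_mid [(0.58, array([284.9, 187.1]), array([0.5148, 0.0181, 0.064 ]))]
block_breast [(0.78, array([285.5, 229.7]), array([ 0.5177, -0.0209,  0.064 ])), (0.17, array([283.7, 189.8]), array([0.5139, 0.0156, 0.064 ]))]
jaw_grip [(0.86, array([286.4,  61.7]), array([0.5095, 0.1181, 0.104 ]))]
4355 [0.0816 0.0827 0.0838]
(array([513.7212,  13.3452]), np.float64(5.401586843313056), np.float64(0.6237791236532105))
3.5668400891006584 0.5143121132337248 [0.5168 0.5163 0.5158 0.5153 0.5149 0.5144 0.5144 0.5143 0.5128 0.5124
 0.5123 0.5116 0.5117 0.511  0.5101 0.508 ]
```

View pics/w5.png

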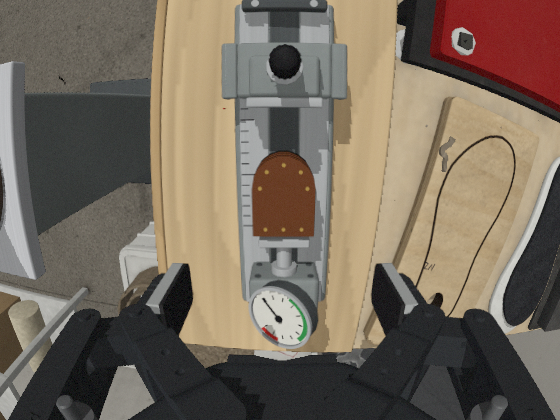

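Released upright, the block is centred on the bed to within about 0.6 mm, with its flat end at (283,236) just clear of the pad and the needle at rest. Next I regrip the post.

Call:
step_arm --pt "110 3 0 90 100" --pt "110 3 0 90 100" --pt "110 3 0 90 100" --pt "110 3 0 90 100" --pt "110 3 0 90 100" --pt "110 3 0 90 100" --pt "110 3 0 90 100" --pt "110 3 0 90 100" --pt "110 3 0 90 100" --pt "110 3 0 90 100" --pt "110 3 40 90 100" --pt "110 3 65 90 100" --pt "110 3 79 90 100" --pt "110 3 79 90 100" --pt "110 3 79 90 0" --pt "110 3 79 90 0" --pt "110 3 79 90 0" --pt "110 3 79 90 0" --pt "110 3 79 90 0" --pt "110 3 79 90 0"

```text
time: 17.58
eef_pos: [0.5107, 0.1174, 0.103]
tool_rot: [[0.998, 0.059, 0.001], [0.059, -0.998, -0.0], [0.001, 0.0, -1.0]]
ft_force: [-1.8, -1.7, 5.8]
opening: 0.017
finger_force: 58.5
```

Call:
step_arm --pt "0 5 0 0 0" --pt "0 12 0 0 0" --pt "0 19 0 0 0" --pt "0 25 0 0 0" --pt "0 30 0 0 0" --pt "0 33 0 0 0" --pt "0 35 0 0 0" --pt "0 37 0 0 0" --pt "0 39 0 0 0" --pt "0 41 0 0 0" --pt "0 43 0 0 0" --pt "0 44 0 0 0" --pt "0 45 0 0 0" --pt "0 45 0 0 0"

```text
time: 19.32
eef_pos: [0.5133, 0.0741, 0.103]
tool_rot: [[0.998, 0.059, 0.001], [0.059, -0.998, 0.002], [0.001, -0.002, -1.0]]
ft_force: [-4.6, 7.9, 6.0]
opening: 0.0169
finger_force: 58.7
```

Run:
```python
from h import *
s=state();print(s["time"],s["eef_pos"],s["tool_rot"][:,0],s["ft_force"])
c=capture("wrist"); im=cv2.cvtColor(c["pixels"],cv2.COLOR_RGB2BGR)
print(landmark_of("wrist","needle")[:1],search_frame("wrist","needle")[:1])
cv2.imwrite("pics/w6.png",cv2.resize(im[120:320,180:460],None,fx=2.8,fy=2.8,interpolation=cv2.INTER_CUBIC))
```

```text
19.325 [0.51330334 0.07414541 0.10297735] [0.99826806 0.05881479 0.0013018 ] [-4.56918545  7.86566445  6.01186488]Traceback (most recent call last):
  File "<stdin>", line 4, in <module>
ValueError: it knows: anvil_face, block_breast, block_mid, board, caliper, eyelet_tin, jaw_grip, sand_block, tape
```

Run:
```python
from h import *
c=capture("wrist"); im=cv2.cvtColor(c["pixels"],cv2.COLOR_RGB2BGR)
K,R,t=c["intrinsics"],c["R"],c["t"]
X=R@np.array([.516,-.08,.11])+t; r=np.hypot(X[0],X[1]); th=np.arctan2(r,X[2]); u,v=K[0,2]+K[0,0]*th*X[0]/r,K[1,2]+K[1,1]*th*X[1]/r
print(u,v); v0=int(max(0,min(420-200,v-100)));u0=int(max(0,min(560-270,u-170)))
cv2.imwrite("pics/w6.png",cv2.resize(im[v0:v0+200,u0:u0+270],None,fx=2.9,fy=2.9,interpolation=cv2.INTER_CUBIC))
```

```text
525.7652010109241 260.7930085186213
```

View pics/w6.png

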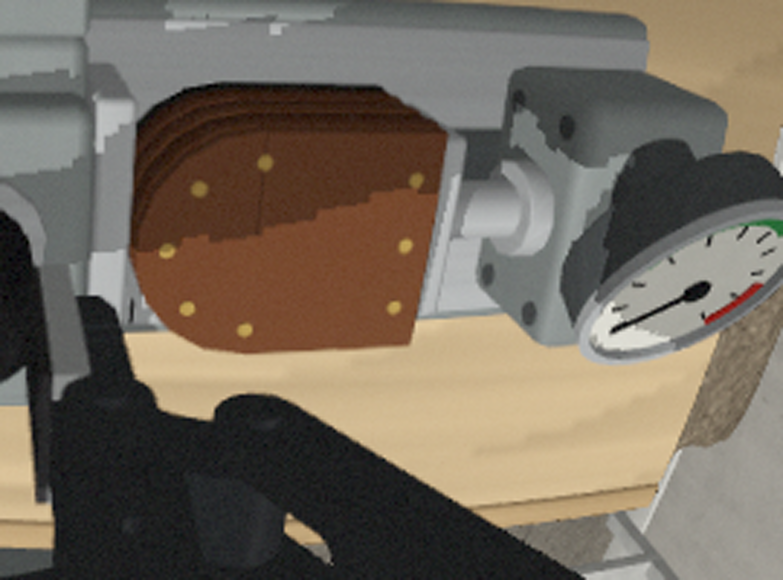

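The block now touches both the jaw and the pad, and the needle is still at about rest. I press in 4 mm more.

Call:
step_arm --pt "0 1 0 0 0" --pt "0 2 0 0 0" --pt "0 3 0 0 0" --pt "0 4 0 0 0" --pt "0 4 0 0 0"

```text
time: 20.05
eef_pos: [0.5135, 0.0706, 0.103]
tool_rot: [[0.998, 0.059, 0.001], [0.059, -0.998, 0.003], [0.001, -0.003, -1.0]]
ft_force: [-7.0, 11.1, 6.8]
opening: 0.0167
finger_force: 58.8
```

Run:
```python
from h import *
s=state();print(s["time"],s["eef_pos"],s["ft_force"])
c=capture("wrist"); im=cv2.cvtColor(c["pixels"],cv2.COLOR_RGB2BGR)
cv2.imwrite("pics/w7.png",cv2.resize(im[160:360,290:560],None,fx=2.9,fy=2.9,interpolation=cv2.INTER_CUBIC))
```

```text
20.05 [0.5135372  0.07063142 0.10299563] [-6.97927137 11.11823395  6.75008067]
```

View pics/w7.png

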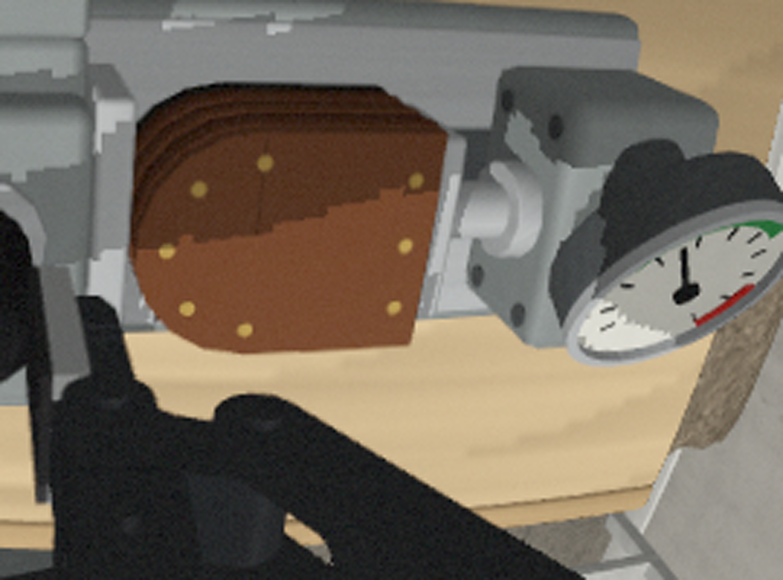

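By an affine fit of the dial, the needle stands at about 1.65 rad, or about 3.5 mm in, just inside the green. I add 1 mm to centre it and then release.

Call:
step_arm --pt "0 0.5 0 0 0" --pt "0 1 0 0 0" --pt "0 1 0 0 0" --pt "0 1 0 0 40" --pt "0 1 0 0 100" --pt "0 1 0 0 100" --pt "0 1 0 0 100" --pt "0 1 -30 0 100" --pt "0 1 -80 0 100" --pt "0 1 -120 0 100" --pt "-60 -20 -120 0 100" --pt "-60 -20 -120 0 100" --pt "-60 -20 -120 0 100"

```text
time: 21.72
eef_pos: [0.4524, 0.0852, 0.2226]
tool_rot: [[0.998, 0.059, 0.001], [0.059, -0.998, 0.0], [0.001, -0.0, -1.0]]
ft_force: [0.7, 0.2, 0.9]
opening: 0.0852
finger_force: 0.0
```

Run:
```python
from h import *
s=state();print(s["time"],s["eef_pos"],s["ft_force"])
c=capture("wrist"); im=cv2.cvtColor(c["pixels"],cv2.COLOR_RGB2BGR)
K,R,t=c["intrinsics"],c["R"],c["t"]
X=R@np.array([.516,-.05,.10])+t; r=np.hypot(X[0],X[1]); th=np.arctan2(r,X[2]); u,v=K[0,2]+K[0,0]*th*X[0]/r,K[1,2]+K[1,1]*th*X[1]/r
v0=int(max(0,min(420-130,v-65)));u0=int(max(0,min(560-180,u-90)))
cv2.imwrite("pics/w8.png",cv2.resize(im[v0:v0+130,u0:u0+180],None,fx=4.4,fy=4.4,interpolation=cv2.INTER_CUBIC))
```

```text
21.725 [0.45240696 0.08516045 0.22263695] [0.70643795 0.16023887 0.92906786]
```

View pics/w8.png

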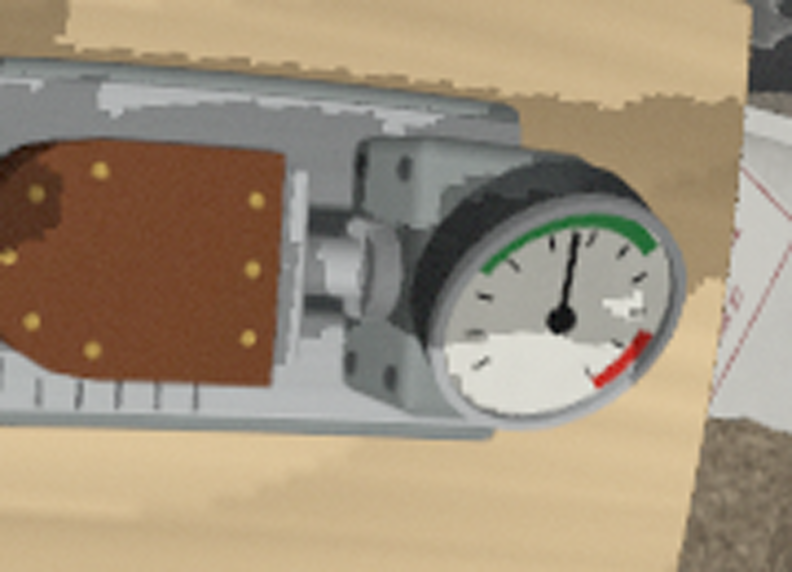

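The needle at (573,235) is mid-green, the block is square against the pad and centred, and the arm is clear.

```bash
python3 -c "
from plant import *
print(hand_in())"
```

```text
the job is handed in; nothing more can be done
None
```

The heel block is clamped upright in the caliper with its flat side to the dial, the needle stood mid-green in the last picture before I handed the job in at about 22 s, and I did not move the sanding block, tin or tape.

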